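# Set the kitchen timer with its edge thumbwheel and start it

### The job

Set the kitchen timer on the board: with a fingertip, gently roll its black thumbwheel (top away from you) until the green mark on the wheel's rim is on top, between the two orange arrows, and take the finger off. Then press the orange start button well down and let it come up again, the green mark staying on top. Never push on the timer with more than 10 N, and leave the mug, the salt jar and the glass shaker standing where they are.

Things in the scene. Friction and masses are not known exactly. Their poses are not given: they have to be found in the camera images.
- timer: White kitchen timer, 150 (x) x 120 (y) x 42 mm, fixed on a wooden board whose top is at z 0.056; origin at the centre of its underside, z up, x away from the robot at yaw 0. On its flat top (the deck, 42 mm up): black thumbwheel at x -5, y +36 mm; blank display in a frame 98 (x) x 28 mm, 2.5 mm high, at y -2 mm; orange button at x +25, y -40 mm.
- wheel_slot (a point): Deck point straight above the axle of the thumbwheel (black, ribbed, radius 22 mm, 16 mm wide, axle along timer y). Only its crown is out of the slot, 3 to 14 mm above this point: different each time, not measured, to be found by touch. It is sprung: it gives 3 mm down, 1 N at first touch, 4 N more per mm, then hard. Under about 3 N a finger slips; 4 to 7 N rolls it well.
- timer_wheel (a joint): Wheel angle, rad, -4.2 to 1.5; grows as the crown moves along timer +x. 0: the green mark (8 mm long on the rim) is right on top, between the arrows; within 0.2 is set. It starts between -3.6 and -1.2 (black on top); past 0.2 red is on top: roll back. Turning takes 2 N at the rim; it stays where left. 22 mm rolled = 1 rad. Slide a flat tip along x over the crown, about 16 mm a stroke.
- button_top (a point): Top centre of the round orange start button, 26 mm across, standing 12 mm above the deck. It is pressed straight down.
- timer_button (a joint): Travel of the start button in m, 0 up to 0.008 fully down (sprung, 0.8 N per mm, 6.4 N at the bottom, then hard). 0.003 counts as pressed.
- mug: Blue mug, 89 x 126 x 97 mm, loose, left of the timer; origin at the centre of its underside.
- salt: Salt jar with black cap, 41 mm across, 105 mm high, loose, right of and behind the timer; origin at the centre of its underside.
- mill: Small glass shaker with grey top, 44 mm across, 90 mm high, loose, right of and behind the timer; origin at the centre of its underside.

How it is judged:
By the outcome, as a careful person would: the job done as asked, in the order asked, and still so for the second after the job is handed in, with the robot touching nothing.
It also fails if it takes over 56 s, if anything falls off the work surface, if the arm or the gripper's body presses on something with over 40 N, if the wrist force passes 120 N, or if a joint passes its speed limit or range.

### The arm

A 7-joint arm with a two-finger parallel gripper is mounted at the origin on a cart in front of the work surface, level with it; the furniture and walls round the work are solid. World frame = base frame: x ahead of the robot, y to its left, z up, the work surface at z = 0. Lengths are in mm, angles in degrees, forces in N, time in s.
With the tool pointing down it reaches from about 425 to 800 mm from the base axis. Payload 8.3 kg.
Tool frame: the origin (TCP) lies on the centre line of the jaws, within the pads' length; the fingertips stand 25 mm ahead of it and the grasp point (between the pads) lies 6 mm ahead of it; z points along the fingers, y is the line along which they close (so a half turn about z gives the same grasp; the last joint's range is limited). The gripper opens to 85 mm and grips with 20 to 120 N. Pads are 22 mm wide; open, the fingers measure 114 mm over their backs; the gripper's body (76 mm by 85 mm) begins 54 mm behind the grasp point. The pads swing forward as they close: fully open they stand 13 mm farther back than shut.
Start: joints at [-75.166, 21.967, 0.94, 78.501, -0.361, 79.538, -2.664], TCP at [197.621, 592.917, 256.279] pointing down, gripper open.
Joint ranges: [-169.22, 169.22], [-14.56, 117.87], [-87.37, 89.26], [10.42, 133.3], [-82.24, 262.24], [0.94, 117.77], [-172.7, 172.7]. Speed limits (degrees/s): [136.94, 136.94, 172.46, 172.46, 180, 180, 180].

### API

Orientations are given as [roll, pitch, yaw] about the fixed x, y, z axes, in that order (R = Rz(yaw) Ry(pitch) Rx(roll)).
In Python, from station import ctrl, optics, order gives the robot as it stands.
- The arm moves only by the tool jog_arm, never from a script. Its argument "moves" is a list that holds one entry, the list of rows, each a list of 5 numbers: the shift along the tool's x, y, z in cm, then the turn about the tool's z in degrees, then the opening, from 0 (shut) to 1 (fully open). A call has 1 to 10 rows; each row shifts and turns the commanded pose from where the row before left it, along the tool's axes as they then stand; what a row does not reach is not made up. A row lasts 1/12 s, in which the tool goes at most 41.7 mm and 7.16 degrees, less where a joint would pass 70% of its speed; a pose out of reach is approached as far as the arm can. A call is refused whole if a number of a shift passes 4.17 or a number of a turn 7.16, either way. A call with a gripper value outside its range is refused whole. The fingers move at their own pace and stop on an object; "newtons" is the grip in N (left out, the last holds). Time passes only in rows, so rows that do not move let the fingers close. It gives the time, the measured TCP pose, the force, the opening and the grip force at its end, in the units of the state.
- ctrl.sense(): the state, without advancing time (a new reading comes with each control period).
- optics.snapshot(name): name is "scene" or "top" or "wrist"; returns a dict with "img" (400x640x3 uint8, blue, green, red), "range_z" (400x640 float32, mm along the optical axis (not along the pixel's ray), 0 where there is no reading), "camera_matrix" (3x3 intrinsics, pixels), "k1" (the pictures are not rectified: a ray, as slopes to the right and down, at radius r is drawn at 1 + k1 r^2 times it, then the intrinsics apply), "R" (3x3) and "t" (3): a world point X has camera coordinates R X + t. Camera axes: x right, y down, z forward; pixel columns grow to the right and rows downward; lengths in mm; the calibration is good to about 2 mm. A picture is of the moment at which its call begins.
- order.sign_off(): hands the job in; it is judged then, once.
The state is a dict: "t": time; "joint_positions": joint angles; "qd": joint speeds; "joint_torque": joint torques, N m; "tcp_pos": TCP position; "orientation": TCP orientation; "wrist_force": force on the tool from outside, world axes, zero at the start; "wrist_torque": the same for the moment, N m; "width": finger opening in mm; "finger_force": force on a finger pad.
Only numpy, scipy, OpenCV 4.12 (cv2) and the standard library are available. Lean on these libraries where they do the work, as an engineer would, in place of code of your own. Each camera call takes 0.05 s, during which the arm holds its last target. There are 200 camera calls.

## Working session

There is one attempt and no reset: what is moved stays moved. The work goes in short steps, Python scripts to look and compute and a tool call to move; the robot and the scene stay as the last step left them, time stands still between calls to the robot, and variables do not carry over. Pictures are saved under pics/ and viewed, at most 10 in all, crops included, and the job is handed in when it is done.

Besides the shell and the picture viewer there is one more tool, called by a JSON object that holds its "fn" and its "kwargs". jog_arm: Moves the arm, as the interface text tells. Its arguments: {"type":"object","properties":{"moves":{"type":"array"},"newtons":{"type":"number"}},"required":["moves"]}

```bash
mkdir -p pics; python3 - <<'E'
from station import ctrl, optics
import cv2,numpy as np
s=ctrl.sense()
for k in("t","tcp_pos","orientation","wrist_force","width"):print(k,s[k])
for n in("scene","top"):
    d=optics.snapshot(n);cv2.imwrite(f"pics/{n}0.png",d["img"]);np.savez(f"pics/{n}0.npz",**d)
    print(n,d["camera_matrix"],d["k1"],d["R"],d["t"])
E
```

```text
t 0.0
tcp_pos [197.51621034 592.49530668 255.25658626]
orientation [-1.79887139e+02  3.09963796e-03  1.61563375e+02]
wrist_force [-1.04597116  0.71743385  0.72173137]
width 85.3254736639252
scene [[491.90934592   0.         316.43002477]
 [  0.         491.90934592 198.3959171 ]
 [  0.           0.           1.        ]] 0.04377503973961352 [[ 0.87744923 -0.47964456 -0.00489361]
 [-0.36611787 -0.66310544 -0.65287738]
 [ 0.3099041   0.57465839 -0.75744781]] [-435.20754666  385.92697091  720.95704716]
top [[367.70197984   0.         319.47027669]
 [  0.         367.70197984 194.86588901]
 [  0.           0.           1.        ]] -8.738551783759041e-05 [[-0.0220838  -0.99945844 -0.02439536]
 [-0.99727154  0.0237416  -0.06989855]
 [ 0.07043988  0.02278517 -0.99725576]] [162.2636665  591.83382997 926.01374037]
```

View pics/top0.png

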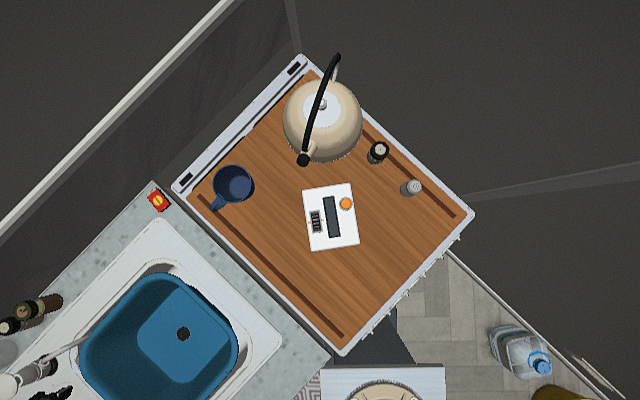

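View pics/scene0.png

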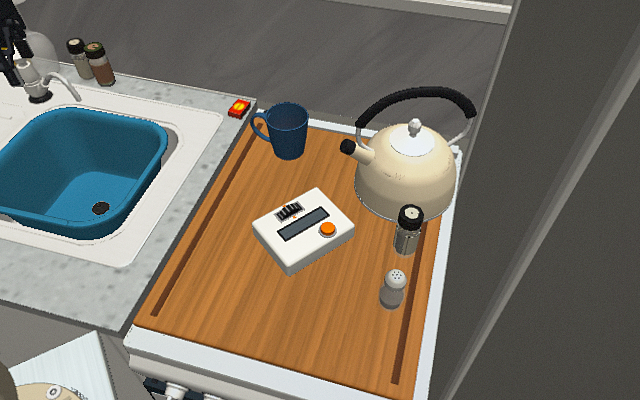

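The top view shows the timer at about (330,217), with the wheel at (315,221) and the button at (346,204). The mug is at (235,183), the salt jar at (378,152) and the shaker at (411,187). In the scene view the button is at (328,229) and the wheel at (289,211).

```bash
cat > h.py <<'E'
import cv2,numpy as np
def und(d,p):
    K=d["camera_matrix"]; k=float(d["k1"]); m=(np.asarray(p,float)-K[:2,2])/K[0,0]; u=m.copy()
    for _ in range(10): u=m/(1+k*(u**2).sum(-1,keepdims=True))
    return u
def cast(d,p,z):
    u=und(d,np.atleast_2d(p)); r=np.c_[u,np.ones(len(u))]@d["R"]; c=-d["R"].T@d["t"]
    return c+r*((z-c[2])/r[:,2:3])
E
python3 - <<'E'
from h import *
for n,roi,(zb) in(("top",(290,175,370,260),0),("scene",(245,180,360,280),0)):
    d=np.load(f"pics/{n}0.npz");im=d["img"];x0,y0,x1,y1=roi
    c=im[y0:y1,x0:x1];hsv=cv2.cvtColor(c,cv2.COLOR_BGR2HSV)
    o=cv2.inRange(hsv,(8,200,200),(20,255,255))
    if n=="top":
        w=cv2.inRange(hsv,(0,0,190),(180,60,255))
        cn=max(cv2.findContours(w,0,2)[0],key=cv2.contourArea)+np.array([x0,y0])
        W=cast(d,cn[:,0],98)[:,:2].astype(np.float32);r=cv2.minAreaRect(W);print("deck",r);print(cv2.boxPoints(r))
    l,N=cv2.connectedComponents(o)
    cnt,lab,st,ce=cv2.connectedComponentsWithStats(o)
    for i in range(1,cnt):
        if st[i,4]>15:
            p=ce[i]+[x0,y0];print(n,"btn",p,st[i],cast(d,p,110))
    # depth check
    if n=="top":
        for nm,p in(("deck",(345,235)),("wheel",(315,221)),("btn",(346,204)),("mug",(235,183)),("salt",(378,152)),("mill",(411,187))):
            z=d["range_z"][p[1],p[0]];u=und(d,[p])[0];print(nm,d["R"].T@(np.r_[u,1]*z-d["t"]))
    cv2.imwrite(f"pics/{n}c.png",cv2.resize(c,None,fx=6,fy=6,interpolation=cv2.INTER_CUBIC))
E
```

```text
deck ((538.4921875, 122.78207397460938), (145.7125701904297, 115.99817657470703), 7.815382480621338)
[[458.42584  170.33533 ]
 [474.1994    55.414604]
 [618.55853   75.22882 ]
 [602.785    190.14954 ]]
top btn [346.        203.7027027] [51 24 10 10 37] [[567.08986724  85.18342706 110.        ]]
deck [493.92955747  88.84883085  95.76978471]
wheel [528.42689693 158.39240583 110.67105343]
btn [566.39776394  85.20002858 109.95412475]
mug [627.03955984 357.08041608  64.20083216]
salt [677.72636427  13.78885706 160.28929197]
mill [599.64916379 -59.57731654 143.48350623]
scene btn [327.31147541 227.05737705] [ 76  42  14  11 122] [[565.26766121  85.85421777 110.        ]]
```

View pics/topc.png

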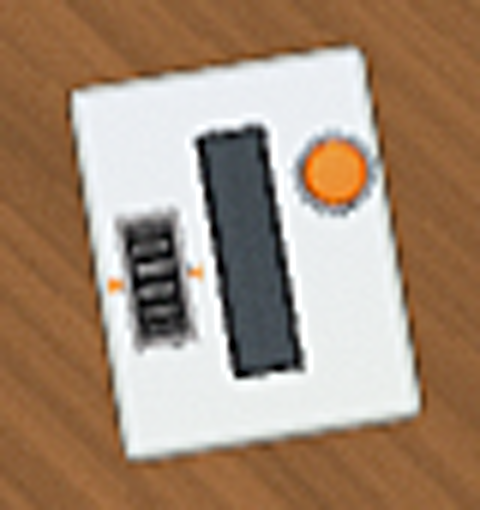

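Deck fit: 146 x 116 mm (expected 150 x 120), yaw 7.8°, centre about (537.5,122). The button matches across both views at about (567,85.5,110), and the wheel is at about (527,157). I'll turn the tool by 63.8° so tool x is timer +y and tool y is timer +x, and shut the gripper.

{"fn": "jog_arm", "kwargs": {"moves": [[[0, 0, 0, 7.1, 0], [0, 0, 0, 7.1, 0], [0, 0, 0, 7.1, 0], [0, 0, 0, 7.1, 0], [0, 0, 0, 7.1, 0], [0, 0, 0, 7.1, 0], [0, 0, 0, 7.1, 0], [0, 0, 0, 7.1, 0], [0, 0, 0, 7.1, 0], [0, 0, 0, 0, 0]]], "newtons": 20}}

```text
t: 0.93
tcp_pos: [197.4, 592.7, 255.7]
orientation: [-180.0, 0.1, 97.3]
wrist_force: [-0.1, 0.1, -0.1]
width: -0.0
finger_force: 0.0
```

{"fn": "jog_arm", "kwargs": {"moves": [[[-2.4, 1.3, 0, 0, 0], [-2.4, 1.3, 0, 0, 0], [-2.4, 1.3, 0, 0, 0], [-2.4, 1.3, 0, 0, 0], [-2.4, 1.3, 0, 0, 0], [-2.4, 1.3, 0, 0, 0], [-2.4, 1.3, 0, 0, 0], [-2.4, 1.3, 0, 0, 0], [-2.4, 1.3, 0, 0, 0], [-2.4, 1.3, 0, 0, 0]]]}}

```text
t: 1.77
tcp_pos: [359.0, 371.1, 256.2]
orientation: [-180.0, 0.0, 97.9]
wrist_force: [0.9, -0.6, -0.2]
width: 0.1
finger_force: 0.0
```

{"fn": "jog_arm", "kwargs": {"moves": [[[-2.4, 1.3, 0, 0, 0], [-2.4, 1.3, 0, 0, 0], [-2.4, 1.3, 0, 0, 0], [-2.4, 1.3, 0, 0, 0], [-2.4, 1.3, 0, 0, 0], [-2.4, 1.3, 0, 0, 0], [-2.4, 1.3, 0, 0, 0], [-2.4, 1.3, 0, 0, 0], [-2.1, 1.3, 0, 0, 0], [-2.1, 1.3, 0, 0, 0]]]}}

```text
t: 2.6
tcp_pos: [519.0, 156.5, 256.2]
orientation: [-180.0, 0.0, 97.9]
wrist_force: [-0.1, 0.1, -0.7]
width: -0.1
finger_force: 0.0
```

{"fn": "jog_arm", "kwargs": {"moves": [[[0, 0, 1.5, 0, 0], [0, 0, 1.5, 0, 0], [0, 0, 1.5, 0, 0], [0, 0, 1.5, 0, 0], [0, 0, 1.5, 0, 0], [0, 0, 1.2, 0, 0], [0, 0, 0.6, 0, 0], [0, 0, 0, 0, 0], [0, 0, 0, 0, 0], [0, 0, 0, 0, 0]]]}}

```text
t: 3.43
tcp_pos: [519.0, 158.0, 164.1]
orientation: [179.9, -0.0, 97.7]
wrist_force: [-0.3, 0.4, 1.1]
width: -0.2
finger_force: 0.0
```

```bash
python3 - <<'E'
from station import ctrl, optics
import cv2,numpy as np
for n in("wrist",):
    d=optics.snapshot(n);cv2.imwrite(f"pics/{n}1.png",d["img"]);np.savez(f"pics/{n}1.npz",**d)
for i in range(5):
    d=optics.snapshot("scene");s=ctrl.sense();print(s["t"],s["tcp_pos"],s["orientation"],s["wrist_force"])
np.savez("pics/scene1.npz",**d)
E
```

```text
3.5333 [519.07298982 157.96727812 164.21662528] [ 1.79915250e+02 -2.82797113e-02  9.76856547e+01] [-0.04708715 -0.50997716  0.42192664]
3.5833 [518.96483126 157.99446577 164.09213599] [ 1.79927794e+02 -2.71829455e-02  9.76848339e+01] [-0.22436795 -0.40689322  0.28799975]
3.6333 [518.86849787 157.94634697 163.94325173] [ 1.79941539e+02 -2.33527904e-02  9.76805403e+01] [ 0.50521087  0.07099486 -0.36314315]
3.6833 [518.77037621 157.9490217  163.81544503] [ 1.79954800e+02 -2.06335421e-02  9.76769402e+01] [-0.10228708  0.32358851  0.10337423]
3.7333 [518.69602792 157.91720138 163.67403181] [ 1.79967349e+02 -1.51497946e-02  9.76736881e+01] [-0.14552432 -0.62991653 -0.30114756]
```

View pics/wrist1.png

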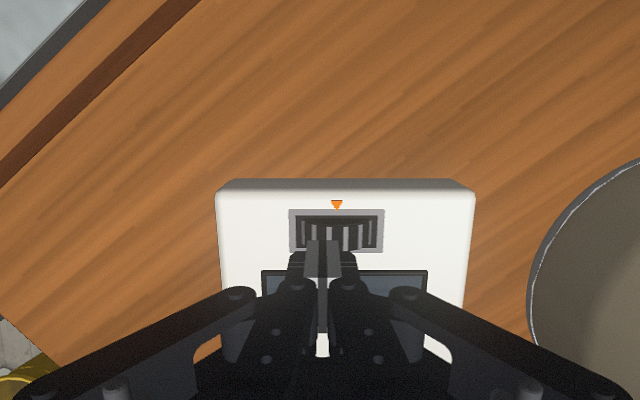

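The wrist view shows the slot across (289..384, 209..252), the left arrow at (337,204) and the fingertip in front at about (323,255). I'll cast these to check the wheel position.

```bash
python3 - <<'E'
from h import *
d=np.load("pics/wrist1.npz")
hsv=cv2.cvtColor(d["img"],cv2.COLOR_BGR2HSV);o=cv2.inRange(hsv,(5,180,180),(22,255,255));o[:190]=0;o[230:]=0;o[:,:280]=0;o[:,400:]=0
m=cv2.moments(o,True);p=[m["m10"]/m["m00"],m["m01"]/m["m00"]];print("arrow",p,cast(d,p,98))
print("slot",cast(d,[(289,209),(384,209),(384,252),(289,252)],98))
print("body",cast(d,[(217,193),(473,193)],98))
tip=np.array([518.7,157.9,138.7]);c=d["R"]@tip+d["t"];print("tip px",c[:2]/c[2]*d["camera_matrix"][0,0]+d["camera_matrix"][:2,2],d["t"],"cam",-d["R"].T@d["t"])
# crown height from depth in wheel region, world z
v,u=np.mgrid[205:256:2,295:380:2];P=np.c_[u.ravel(),v.ravel()];z=d["range_z"][P[:,1],P[:,0]]
U=und(d,P);X=(np.c_[U,np.ones(len(U))]*z[:,None]-d["t"])@d["R"]
k=(z>0)&(P[:,1]>225)&(P[:,1]<240);print(np.percentile(X[k],[5,50,95],axis=0))
s=(P[:,1]<209);print("deck z",np.median(X[s&(z>0)],axis=0))
E
```

```text
arrow [336.2962962962963, 203.8148148148148] [[525.61525836 172.71747456  98.        ]]
slot [[499.86934035 166.204234    98.        ]
 [552.4966496  173.29506146  98.        ]
 [557.23966285 147.65128771  98.        ]
 [502.68628827 140.32907064  98.        ]]
body [[459.38802345 170.05803867  98.        ]
 [599.93074541 189.0241689   98.        ]]
tip px [320.13123253 257.90027337] [-536.2384146    73.72553723  312.2404727 ] cam [510.45531663 224.2356083  282.19668073]
[[506.80661132 152.59272873  98.87810553]
 [527.24216912 158.56222751 107.22247538]
 [550.16138729 163.5159454  110.71004788]]
deck z [526.04384569 171.73041528  98.44354682]
```

Slot centre is about (528,157), which matches the layout, and depth puts the crown near z 110. Descending to touch it.

{"fn": "jog_arm", "kwargs": {"moves": [[[0, 0, 0.6, 0, 0], [0, 0, 0.6, 0, 0], [0, 0, 0.6, 0, 0], [0, 0, 0.4, 0, 0], [0, 0, 0, 0, 0], [0, 0, 0, 0, 0], [0, 0, 0, 0, 0]]]}}

```text
t: 4.32
tcp_pos: [518.6, 157.8, 141.3]
orientation: [-180.0, 0.0, 97.7]
wrist_force: [0.7, 0.9, 0.6]
width: -0.0
finger_force: 0.0
```

```bash
cat > f.py <<'E'
from station import ctrl, optics
import numpy as np,sys
n=int(sys.argv[1]) if len(sys.argv)>1 else 5
F=[];
for i in range(n):
    optics.snapshot("top");s=ctrl.sense();F.append(s["wrist_force"])
print(round(s["t"],2),np.round(s["tcp_pos"],2),np.round(s["orientation"],2),np.mean(F,0).round(2),np.std(F,0).round(2))
E
python3 f.py 5
```

```text
4.57 [518.66 157.88 141.51] [ 1.7998e+02 -1.0000e-02  9.7670e+01] [0.26 0.14 0.15] [0.51 0.31 0.45]
```

{"fn": "jog_arm", "kwargs": {"moves": [[[0, 0, 0.1, 0, 0], [0, 0, 0.1, 0, 0], [0, 0, 0.1, 0, 0], [0, 0, 0.1, 0, 0], [0, 0, 0, 0, 0]]]}}

```text
t: 4.98
tcp_pos: [518.3, 157.8, 137.0]
orientation: [-180.0, 0.0, 97.7]
wrist_force: [0.1, 0.3, -0.6]
width: 0.0
finger_force: 0.0
```

{"fn": "jog_arm", "kwargs": {"moves": [[[0, 0, 0.05, 0, 0], [0, 0, 0, 0, 0]]]}}

```text
t: 5.15
tcp_pos: [518.5, 157.8, 136.7]
orientation: [-180.0, 0.0, 97.7]
wrist_force: [-0.0, 0.4, -0.1]
width: 0.0
finger_force: 0.0
```

{"fn": "jog_arm", "kwargs": {"moves": [[[0, 0, 0.05, 0, 0], [0, 0, 0, 0, 0]]]}}

```text
t: 5.32
tcp_pos: [518.5, 157.8, 136.2]
orientation: [-180.0, -0.0, 97.7]
wrist_force: [0.3, 0.5, 0.8]
width: 0.5
finger_force: 0.0
```

{"fn": "jog_arm", "kwargs": {"moves": [[[0, 0, 0.05, 0, 0], [0, 0, 0, 0, 0]]]}}

```text
t: 5.48
tcp_pos: [518.5, 157.9, 135.7]
orientation: [-180.0, 0.0, 97.7]
wrist_force: [0.3, -0.2, 0.4]
width: 0.1
finger_force: 0.0
```

```bash
python3 f.py 4
```

```text
5.68 [518.53 157.83 135.8 ] [-180.      0.     97.66] [ 0.03 -0.09  0.14] [0.49 0.71 0.42]
```

No contact yet.

{"fn": "jog_arm", "kwargs": {"moves": [[[0, 0, 0.05, 0, 0], [0, 0, 0, 0, 0]]]}}

```text
t: 5.85
tcp_pos: [518.5, 157.8, 135.2]
orientation: [-180.0, 0.0, 97.7]
wrist_force: [-0.6, 0.2, 0.1]
width: 0.1
finger_force: 0.0
```

{"fn": "jog_arm", "kwargs": {"moves": [[[0, 0, 0.05, 0, 0], [0, 0, 0, 0, 0]]]}}

```text
t: 6.02
tcp_pos: [518.5, 157.8, 134.7]
orientation: [-180.0, 0.0, 97.7]
wrist_force: [-0.4, -0.2, 0.1]
width: 0.1
finger_force: 0.0
```

{"fn": "jog_arm", "kwargs": {"moves": [[[0, 0, 0.05, 0, 0], [0, 0, 0, 0, 0]]]}}

```text
t: 6.18
tcp_pos: [518.6, 157.8, 134.3]
orientation: [180.0, 0.0, 97.7]
wrist_force: [0.5, -1.2, 1.0]
width: -0.4
finger_force: 0.4
```

{"fn": "jog_arm", "kwargs": {"moves": [[[0, 0, 0.05, 0, 0], [0, 0, 0, 0, 0]]]}}

```text
t: 6.35
tcp_pos: [518.6, 157.8, 133.9]
orientation: [180.0, -0.0, 97.7]
wrist_force: [0.5, -0.3, 2.1]
width: 0.0
finger_force: 1.0
```

{"fn": "jog_arm", "kwargs": {"moves": [[[0, 0, 0.05, 0, 0], [0, 0, 0, 0, 0]]]}}

```text
t: 6.52
tcp_pos: [518.6, 157.9, 133.5]
orientation: [180.0, -0.0, 97.7]
wrist_force: [-1.0, -0.2, 4.4]
width: 0.2
finger_force: 1.7
```

```bash
python3 f.py 5
```

```text
6.77 [518.62 157.87 133.42] [179.99  -0.    97.67] [-0.89 -0.28  3.49] [0.54 0.37 0.56]
```

Contact is at TCP z of about 134 (crown at z 109, 11 mm above deck). I'll press slightly more and roll.

{"fn": "jog_arm", "kwargs": {"moves": [[[0, 0, 0.05, 0, 0], [0, 0, 0, 0, 0], [0, 0.2, 0, 0, 0], [0, 0.2, 0, 0, 0], [0, 0.2, 0, 0, 0], [0, 0.2, 0, 0, 0]]]}}

```text
t: 7.27
tcp_pos: [526.4, 158.9, 132.9]
orientation: [-180.0, -0.0, 97.7]
wrist_force: [-2.1, -1.5, 5.8]
width: 0.1
finger_force: 3.0
```

{"fn": "jog_arm", "kwargs": {"moves": [[[0, 0.2, 0, 0, 0], [0, 0.2, 0, 0, 0], [0, 0.2, 0, 0, 0], [0, 0.2, 0, 0, 0], [0, 0, 0, 0, 0]]]}}

```text
t: 7.68
tcp_pos: [534.6, 160.0, 132.9]
orientation: [180.0, -0.0, 97.7]
wrist_force: [-1.8, -0.8, 5.0]
width: -0.1
finger_force: 2.7
```

```bash
python3 f.py 3
```

```text
7.83 [534.63 160.04 133.03] [ 1.7997e+02 -1.0000e-02  9.7670e+01] [-1.15 -0.42  4.78] [0.52 0.75 0.16]
```

{"fn": "jog_arm", "kwargs": {"moves": [[[0, 0, -0.3, 0, 0], [0, -0.4, -0.3, 0, 0], [0, -0.4, 0, 0, 0], [0, -0.4, 0, 0, 0], [0, -0.4, 0, 0, 0], [0, 0, 0, 0, 0]]]}}

```text
t: 8.33
tcp_pos: [517.4, 157.7, 138.5]
orientation: [-179.9, -0.0, 97.7]
wrist_force: [-0.4, 0.4, 0.2]
width: 0.1
finger_force: 0.0
```

```bash
cat > look.py <<'E'
from h import *
from station import ctrl, optics
import sys
d=optics.snapshot("wrist");s=ctrl.sense();print(s["t"],s["tcp_pos"].round(2) if hasattr(s["tcp_pos"],"round") else s["tcp_pos"])
hsv=cv2.cvtColor(d["img"],cv2.COLOR_BGR2HSV)
ax=np.array([.9908,.1349])
# wheel centre projected; timer x offset on crown plane z=108
for nm,lo,hi in(("green",(40,90,50),(90,255,255)),("red",(0,150,80),(4,255,255)),("arrow",(8,180,180),(22,255,255))):
    o=cv2.inRange(hsv,lo,hi);n,l,st,ce=cv2.connectedComponentsWithStats(o)
    for i in range(1,n):
        p=ce[i]
        if st[i,4]>6:
            X=cast(d,p,98 if nm=="arrow" else 107)[0]
            a=(X[:2]-[527.5,157])
            if np.linalg.norm(a)<35: print(nm,p.round(1),st[i],X.round(1),"timer dx,dy",(a@ax).round(1),(a@[-ax[1],ax[0]]).round(1))
if len(sys.argv)>1:
    c=d["img"][150:290,230:440];cv2.imwrite("pics/"+sys.argv[1],cv2.resize(c,None,fx=3,fy=3,interpolation=cv2.INTER_CUBIC))
E
python3 look.py w2.png
```

```text
8.3833 [517.87 157.86 138.65]
green [304.2 244.2] [302 238   6  13  49] [509.1 160.8 107. ] timer dx,dy -17.8 6.2
arrow [342.  218.3] [336 215  13  11  78] [525.6 172.8  98. ] timer dx,dy 0.2 15.9
```

View pics/w2.png

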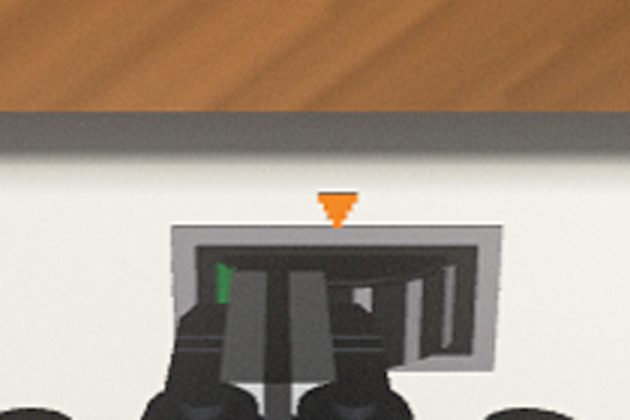

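The crop shows green at the left end of the slot (pixel (305,244)), about -0.8 rad by my estimate. I'll do one more stroke, slightly short, and look again.

{"fn": "jog_arm", "kwargs": {"moves": [[[0, 0.1, 0.3, 0, 0], [0, 0, 0.15, 0, 0], [0, 0, 0, 0, 0], [0, 0, 0.05, 0, 0], [0, 0, 0.05, 0, 0], [0, 0, 0, 0, 0]]]}}

```text
t: 8.88
tcp_pos: [519.7, 158.0, 133.5]
orientation: [180.0, -0.0, 97.7]
wrist_force: [-0.4, 0.5, 2.8]
width: -0.3
finger_force: 1.9
```

```bash
python3 f.py 3
```

```text
9.03 [519.7  158.08 133.51] [ 1.7998e+02 -1.0000e-02  9.7670e+01] [0.45 0.42 3.6 ] [0.12 0.53 0.45]
```

{"fn": "jog_arm", "kwargs": {"moves": [[[0, 0, 0.05, 0, 0], [0, 0, 0, 0, 0], [0, 0.2, 0, 0, 0], [0, 0.2, 0, 0, 0], [0, 0.2, 0, 0, 0], [0, 0.2, 0, 0, 0], [0, 0.2, 0, 0, 0], [0, 0.2, 0, 0, 0], [0, 0.2, 0, 0, 0], [0, 0, 0, 0, 0]]]}}

```text
t: 9.87
tcp_pos: [533.5, 159.9, 132.9]
orientation: [-180.0, -0.0, 97.7]
wrist_force: [-2.1, 0.9, 6.0]
width: -0.2
finger_force: 2.9
```

{"fn": "jog_arm", "kwargs": {"moves": [[[0, 0, -0.3, 0, 0], [-0.5, -0.3, -0.8, 0, 0], [-1, -1, -1, 0, 0], [-2, -1, -1, 0, 0], [-2, -1, -1, 0, 0], [0, 0, 0, 0, 0]]]}}

```text
t: 10.37
tcp_pos: [507.9, 95.5, 176.0]
orientation: [179.9, 0.0, 97.3]
wrist_force: [1.4, -0.3, 0.5]
width: 0.2
finger_force: 0.0
```

```bash
python3 look.py w3.png
```

```text
10.4167 [508.04  97.83 175.21]
green [356.6 121.3] [349 108  16  28 439] [519.2 155.8 107. ] timer dx,dy -8.4 -0.1
red [341.7 120.8] [336 108  13  27 324] [511.3 155.  107. ] timer dx,dy -16.3 0.2
arrow [371.4  89.8] [367  87  10   9  50] [525.6 173.2  98. ] timer dx,dy 0.3 16.3
arrow [369.7 150.5] [365 145  10   9  49] [530.  140.4  98. ] timer dx,dy 0.3 -16.8
```

View pics/w3.png

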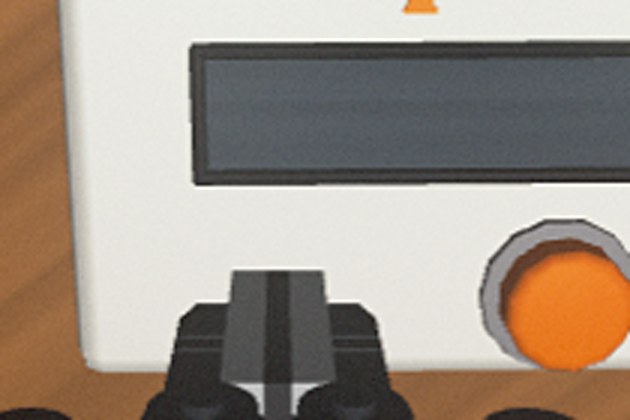

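The crop missed the wheel, but the colour masks caught it. The green centre is 8.7 mm short of the arrow line (about -0.41 rad), so I need about 9 mm more.

{"fn": "jog_arm", "kwargs": {"moves": [[[2, 0.8, 1, 0, 0], [2, 0.8, 1, 0, 0], [1, 0.6, 1, 0, 0], [0.5, 0, 0.2, 0, 0], [0, 0, 0, 0, 0], [0, 0, 0, 0, 0]]]}}

```text
t: 10.92
tcp_pos: [522.2, 157.8, 141.8]
orientation: [-180.0, 0.0, 97.7]
wrist_force: [-0.0, -0.7, 0.2]
width: 0.0
finger_force: 0.0
```

```bash
python3 f.py 3
```

```text
11.07 [522.75 157.25 142.46] [179.96   0.    97.57] [ 0.18 -0.02  0.3 ] [0.49 0.44 0.93]
```

{"fn": "jog_arm", "kwargs": {"moves": [[[0, 0, 0.3, 0, 0], [0, 0, 0.3, 0, 0], [0, 0, 0.15, 0, 0], [0, 0, 0.05, 0, 0], [0, 0, 0, 0, 0], [0, 0, 0, 0, 0]]]}}

```text
t: 11.57
tcp_pos: [522.5, 158.1, 133.9]
orientation: [-180.0, 0.0, 97.6]
wrist_force: [-1.1, -1.0, 2.7]
width: 0.2
finger_force: 1.2
```

```bash
python3 f.py 3
```

```text
11.72 [522.44 158.1  133.83] [-1.7999e+02  1.0000e-02  9.7650e+01] [-0.86 -1.7   2.72] [0.25 0.46 0.51]
```

{"fn": "jog_arm", "kwargs": {"moves": [[[0, 0, 0.05, 0, 0], [0, 0, 0.03, 0, 0], [0, 0, 0, 0, 0], [0, 0.2, 0, 0, 0], [0, 0.2, 0, 0, 0], [0, 0.2, 0, 0, 0], [0, 0.2, 0, 0, 0], [0, 0.1, 0, 0, 0], [0, 0, 0, 0, 0], [0, 0, 0, 0, 0]]]}}

```text
t: 12.55
tcp_pos: [531.7, 159.4, 133.2]
orientation: [180.0, 0.0, 97.7]
wrist_force: [-1.2, -2.1, 5.9]
width: 0.1
finger_force: 2.5
```

{"fn": "jog_arm", "kwargs": {"moves": [[[0, 0, -0.4, 0, 0], [-0.5, 0, -0.8, 0, 0], [-2, 0, -1, 0, 0], [-2, 0.5, -1, 0, 0], [-2, 0.5, -1, 0, 0], [0, 0, 0, 0, 0]]]}}

```text
t: 13.05
tcp_pos: [552.3, 91.4, 177.9]
orientation: [179.7, 0.1, 97.3]
wrist_force: [0.2, -1.9, 0.7]
width: -0.2
finger_force: 0.0
```

```bash
sed -i 's/\[150:290,230:440\]/[60:200,250:460]/' look.py; python3 look.py w4.png; python3 f.py 3
```

```text
13.1 [551.44  93.67 176.81]
green [290.4 102.4] [282  88  18  29 464] [527.8 156.9 107. ] timer dx,dy 0.3 -0.1
red [268.9 102.4] [256  89  26  28 695] [516.6 155.5 107. ] timer dx,dy -11.0 -0.0
arrow [290.3  70.9] [285  68  11  10  59] [525.3 173.3  98. ] timer dx,dy 0.0 16.4
arrow [292.1 133.2] [287 127  11  10  56] [529.8 140.3  98. ] timer dx,dy 0.0 -16.9
13.25 [549.58  97.4  174.77] [-1.7997e+02 -3.0000e-02  9.7730e+01] [-0.32  0.58 -0.82] [0.36 0.55 0.19]
```

View pics/w4.png

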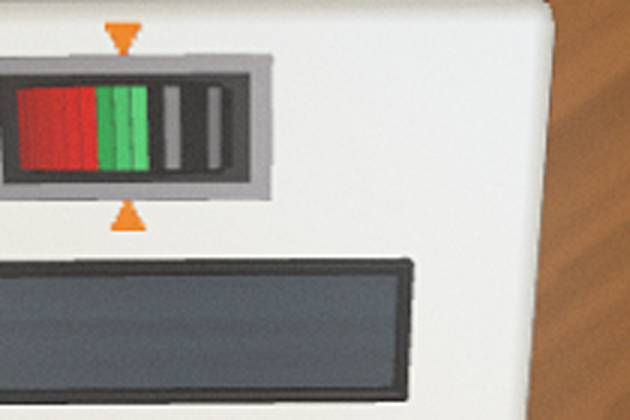

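The crop shows green centred between the arrows (0.3 mm off), so the wheel is set. Next is the button, at about (567,85.7).

{"fn": "jog_arm", "kwargs": {"moves": [[[-0.7, 0.8, 0, 0, 0], [-0.7, 0.8, 0.5, 0, 0], [0, 0, 1, 0, 0], [0, 0, 1, 0, 0], [0, 0, 0.8, 0, 0], [0, 0, 0, 0, 0], [0, 0, 0, 0, 0], [0, 0, 0, 0, 0]]]}}

```text
t: 13.92
tcp_pos: [567.6, 84.9, 142.0]
orientation: [-180.0, 0.0, 97.7]
wrist_force: [0.1, 0.3, -0.5]
width: -0.1
finger_force: 0.0
```

```bash
python3 f.py 4
```

```text
14.12 [567.97  84.9  142.51] [ 1.7995e+02 -1.0000e-02  9.7680e+01] [ 0.2   0.13 -0.29] [0.46 0.75 0.33]
```

{"fn": "jog_arm", "kwargs": {"moves": [[[0, 0, 0.3, 0, 0], [0, 0, 0.3, 0, 0], [0, 0, 0.3, 0, 0], [0, 0, 0.1, 0, 0], [0, 0, 0, 0, 0], [0, 0, 0, 0, 0]]]}}

```text
t: 14.62
tcp_pos: [567.8, 84.8, 132.1]
orientation: [180.0, -0.0, 97.7]
wrist_force: [0.3, -0.4, 2.2]
width: 0.0
finger_force: 1.1
```

```bash
python3 f.py 3
```

```text
14.77 [567.79  84.77 132.15] [179.99  -0.    97.67] [-0.25  0.5   1.74] [0.14 0.02 0.06]
```

{"fn": "jog_arm", "kwargs": {"moves": [[[0, 0, 0.1, 0, 0], [0, 0, 0.1, 0, 0], [0, 0, 0.1, 0, 0], [0, 0, 0.05, 0, 0], [0, 0, 0, 0, 0], [0, 0, 0, 0, 0]]]}}

```text
t: 15.27
tcp_pos: [567.8, 84.8, 128.6]
orientation: [180.0, -0.0, 97.7]
wrist_force: [-0.6, 1.1, 5.9]
width: -0.1
finger_force: 2.5
```

```bash
python3 f.py 3
```

```text
15.42 [567.78  84.8  128.6 ] [179.99  -0.    97.67] [-0.31  0.77  4.75] [0.31 0.1  0.4 ]
```

Pressed about 6 mm at 4.8 N. Releasing and backing off.

{"fn": "jog_arm", "kwargs": {"moves": [[[0, 0, -0.3, 0, 0], [0, 0, -0.5, 0, 0], [0, 0, -1, 0, 0], [0, 0, -1, 0, 0], [0, -1, -1, 0, 0], [0, -1, -1, 0, 0], [0, -1, -1, 0, 0], [0, 0, 0, 0, 0], [0, 0, 0, 0, 0], [0, 0, 0, 0, 0]]]}}

```text
t: 16.25
tcp_pos: [538.2, 80.9, 186.5]
orientation: [180.0, -0.0, 97.7]
wrist_force: [-0.0, 0.1, 0.7]
width: 0.4
finger_force: 0.0
```

```bash
python3 look.py; python3 f.py 6; python3 - <<'E'
from h import *
from station import optics
d=optics.snapshot("scene");cv2.imwrite("pics/s5.png",d["img"])
E
```

```text
16.3 [538.1   80.85 186.16]
green [321.5  85.6] [314  72  16  28 444] [528.1 157.4 107. ] timer dx,dy 0.6 0.3
red [299.7  86.2] [287  73  26  27 686] [516.3 155.5 107. ] timer dx,dy -11.3 0.0
arrow [320.7  56.1] [316  53  10  10  58] [525.4 173.5  98. ] timer dx,dy 0.2 16.6
arrow [320.8 116.6] [317 111   9   9  41] [529.9 140.7  98. ] timer dx,dy 0.2 -16.5
16.6 [538.    80.68 186.11] [-1.7996e+02  2.0000e-02  9.7660e+01] [-0.21  0.01  0.02] [0.59 0.44 0.23]
```

View pics/s5.png

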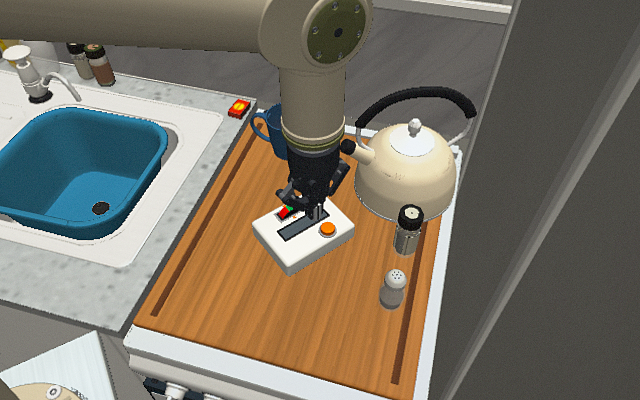

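The scene view shows the button back up at (328,229), the green mark on top, the mug, salt jar and shaker where they were, and the finger clear of everything. Handing in.

```bash
python3 -c "
from station import order
print(order.sign_off())"
```

```text
the job is handed in; nothing more can be done
None
```

The job is handed in at about 17 s: the green mark sits within 0.5 mm of the arrow line, the button was pressed about 6 mm and came back up, the measured push on the timer stayed near 6 N or below, and the mug, salt jar and shaker were not touched.

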